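# Start and drive the middle eye screw of a crop-wire rail

## Robot

A 6-joint arm with a two-finger parallel gripper is mounted at the origin on a cart in front of the work surface, level with it; the furniture and walls round the work are solid. World frame = base frame: x ahead of the robot, y to its left, z up, the work surface at z = 0. Lengths are in m, angles in rad, forces in N, time in s.
With the tool pointing down it reaches from about 0.25 to 0.775 m from the base axis. Payload 8.9 kg.
Tool frame: the origin (TCP) lies midway between the tips of the shut fingers; the grasp point (between the pads) lies 19 mm behind it; z points along the fingers, y is the line along which they close (so a half turn about z gives the same grasp; the last joint's range is limited). The gripper opens to 85 mm and grips with 20 to 120 N. Pads are 22 mm wide; open, the fingers measure 114 mm over their backs; the gripper's body (76 mm by 85 mm) begins 54 mm behind the grasp point. The pads swing forward as they close: fully open they stand 13 mm farther back than shut.
Start: joints at [0.986, 0.291, -0.153, 1.127, 0, 1.431], TCP at [0.226, 0.474, 0.231] pointing down, gripper open.
Joint ranges: [-2.52, 2.52], [-0.91, 1.74], [-1.3, 1.37], [-1.96, 2.02], [-1.52, 1.47], [-3.14, 3.14]. Speed limits (rad/s): [2.22, 2.22, 2.79, 3.14, 3.14, 3.14].

## Interface

Orientations are given as a unit quaternion [x, y, z, w].
In Python, from station import observe, camera, close_job gives the robot as it stands.
- The arm moves only by the shell command python3 -m creep 'ROWS' [OPENING] [FORCE]. ROWS is JSON, a list of rows, each an object of numbers: "tx", "ty", "tz": the shift along the tool's x, y, z in mm; "wx", "wy", "wz": the turn, a rotation vector about the tool's x, y, z in degrees. A call has 1 to 8 rows; each row shifts and turns the commanded pose from where the row before left it, along the tool's axes as they then stand; what a row does not reach is not made up. A row lasts 1/10 s, in which the tool goes at most 50 mm and 8.59 degrees, less where a joint would pass 70% of its speed; a pose out of reach is approached as far as the arm can. A call is refused whole if a number of a shift passes 50 or a number of a turn 8.59, either way. A call with a gripper value outside its range is refused whole. OPENING is the opening, from 0 (shut) to 1 (fully open), set as the call begins (- or left out, the last holds). The fingers move at their own pace and stop on an object; FORCE is the grip in N (left out, the last holds). Time passes only in rows, so rows that do not move let the fingers close. It gives the time, the measured TCP pose, the force, the opening and the grip force at its end, in the units of the state.
- observe(): the state, without advancing time (a new reading comes with each control period).
- camera(name): name is "scene" or "top"; returns a dict with "image" (480x640x3 uint8, red, green, blue), "depth" (480x640 float32, m along the optical axis (not along the pixel's ray), 0 where there is no reading), "fx", "fy", "cx", "cy" (pixels), "T" (4x4, takes a point from camera to world coordinates). Camera axes: x right, y up, looking along -z (the intrinsics and any distortion apply to the point x, -y, -z); pixel columns grow to the right and rows downward; lengths in m; the calibration is good to about 2 mm. A picture is of the moment at which its call begins.
- close_job(): hands the job in; it is judged then, once.
The state is a dict: "clock": time; "joint_pos": joint angles; "joint_velocities": joint speeds; "tau": joint torques, N m; "tool_pos": TCP position; "tcp_rot": TCP orientation; "force": force on the tool from outside, world axes, zero at the start; "ft_torque": the same for the moment, N m; "opening": opening from 0.0 (shut) to 1.0 (fully open); "grip_force": force on a finger pad.
Only numpy, scipy, OpenCV 4.12 (cv2) and the standard library are available. Lean on these libraries where they do the work, as an engineer would, in place of code of your own. Each camera call takes 0.05 s, during which the arm holds its last target. There are 200 camera calls.

## Task

Take the loose eye screw out of the drilled offcut and set its point in the empty pilot hole in the middle of the timber rail. The thread has to cut its own way into the wood, so press it firmly down (but never so hard that the timber splits) while you turn it clockwise, until its collar sits down on the timber. Leave it standing free with its eye facing along the rail like the two eyes already fitted, so that one straight wire can pass through all three, and leave the other things on the bench where they are.

Things in the scene. Friction and masses are not known exactly. Their poses are not given: they have to be found in the camera images.
- eye (a point): Centre of the ring of the loose galvanised eye screw (90 g). Ring: 36 mm outside, 16 mm inside, 10 mm thick, in this frame's y-z plane; grasp it by its flat faces, which look along +x and -x. z points up the screw's axis, away from its point. Below the ring's centre: top of a 26 mm wide round collar 28 mm down, its underside 32 mm down, point 72 mm down.
- collar (a point): Centre of the underside of the eye screw's collar, on its axis, axes as eye. This face must come down on the timber. Below it is the threaded shank, 12 mm thick, 40 mm long; its last 6 mm taper to a blunt point. At the start the collar rests on the offcut with the shank loose in a hole: lift it straight out.
- pilot (a point): Centre of the mouth of the empty pilot hole, on the rail's upper face, 70 mm above the bench; axes as the rail's. Upright, 14.5 mm wide. The screw drops in freely until the collar is 5 mm above the timber; there its thread meets wood. Then it sinks 6 mm per clockwise turn (seen from above; about 0.1 N m), only while pressed down with 10 N or more (it spins idly at less).
- rail: Fixed timber rail, 360 mm long (y), 90 mm wide (x), 70 mm high; origin under its centre, z up. Two eyes like the loose one are home 140 mm either side of the pilot hole, 50 mm above the timber, ring faces looking along the rail's y. Pressing alone does not sink the screw; a push of 40 N can split the timber (60 N summed over all contacts of screw and rail). Once home the screw still turns.
- offcut: Fixed darker block of wood, 70 x 130 x 55 mm (x, y, z), origin under its centre, with three upright holes 14 mm wide and 45 mm deep in a row along y, 40 mm apart; the eye screw starts in the middle one, the others are empty.
- secateurs: Closed red secateurs lying on the bench, 73 x 203 x 17 mm, origin under their centre; not to be disturbed.
- clay_pot: Small empty terracotta pot, 66 mm wide, 58 mm high, origin under its centre; not to be disturbed.
- tape: Roll of grey tape lying flat, 100 mm wide, 48 mm high, origin under its centre; not to be disturbed.
- dropper: Small brown dropper bottle, 33 mm wide, 102 mm high, origin under its centre; not to be disturbed.
Mind the look-alikes: they are no part of the job. What is shaped like the part that bears eye but yellow is not meant.

How it is judged:
By the outcome, as a careful person would: the job done as asked, in the order asked, and still so for the second after the job is handed in, with the robot touching nothing.
It also fails if it takes over 72 s, if anything falls off the work surface, if the arm or the gripper's body presses on something with over 40 N, if the wrist force passes 120 N, or if a joint passes its speed limit or range.

## Working session

There is one attempt and no reset: what is moved stays moved. The work goes in short steps, Python scripts to look and compute and a shell command to move; the robot and the scene stay as the last step left them, time stands still between calls to the robot, and variables do not carry over. Pictures are saved under pics/ and viewed, at most 10 in all, crops included, and the job is handed in when it is done.

```bash
mkdir -p pics; ls
python3 - <<'E'
from station import observe,camera
import cv2,numpy as np
print(observe())
for n in("scene","top"):
    c=camera(n);cv2.imwrite(f"pics/{n}0.png",c["image"][:,:,::-1]);np.savez(f"{n}0.npz",**c)
    print(n,c["fx"],c["cx"],c["cy"],np.round(c["T"],3).tolist(),[k for k in c])
E
```

```text
pics
{'clock': 0.0, 'joint_pos': array([ 9.85711570e-01,  2.91309715e-01, -1.54165157e-01,  1.12671834e+00,
        2.63054634e-05,  1.43150486e+00]), 'joint_velocities': array([0.00130691, 0.00114189, 0.00059346, 0.00125611, 0.00068743,
       0.00079283]), 'tau': array([-6.67281238e-04, -5.37148261e+01,  3.31369150e+01,  1.60466804e-02,
       -2.53866729e-04,  1.64010868e-05]), 'tool_pos': array([0.22608929, 0.47330344, 0.23070254]), 'tcp_rot': array([ 2.21055487e-01,  9.75260982e-01, -6.48471222e-04, -2.59772942e-04]), 'force': array([-0.39718451, -0.2070292 ,  0.30815523]), 'ft_torque': array([-0.00718388,  0.00737176, -0.01605288]), 'grip_force': 0.0, 'opening': 1.0040424227109186}
scene 552.3077038353586 321.60258663485655 245.08565057356205 [[0.72, 0.452, -0.527, -0.003], [-0.694, 0.463, -0.552, -0.538], [-0.006, 0.763, 0.647, 0.739], [0.0, 0.0, 0.0, 1.0]] ['image', 'depth', 'fx', 'fy', 'cx', 'cy', 'T']
top 548.6380610135011 325.518678791266 232.90983419518417 [[0.012, 0.996, -0.085, 0.44], [-1.0, 0.013, 0.007, 0.023], [0.008, 0.084, 0.996, 1.317], [0.0, 0.0, 0.0, 1.0]] ['image', 'depth', 'fx', 'fy', 'cx', 'cy', 'T']
```

View pics/scene0.png

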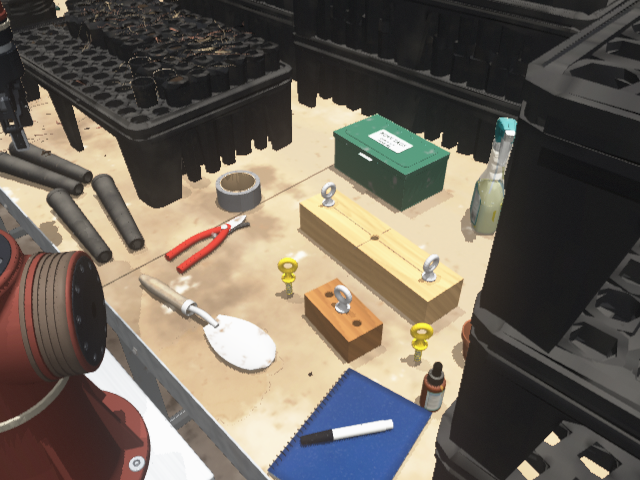

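View pics/top0.png

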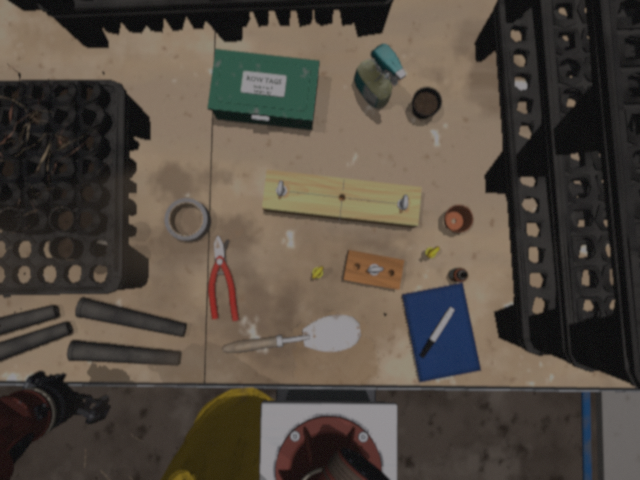

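The scene view shows the loose eye in the offcut at about (342,296), the pilot hole at (375,238), and the fitted eyes at (328,192) and (430,266). In the top view these are at (374,269), (342,197), (280,189) and (404,203). The yellow look-alikes are at (317,272) and (432,253).

```bash
cat > h.py <<'E'
import numpy as np,cv2
from station import observe,camera
def cloud(c):
    d=c["depth"];v,u=np.mgrid[:480,:640]
    p=np.stack([(u-c["cx"])/c["fx"]*d,-(v-c["cy"])/c["fy"]*d,-d],-1)
    P=p@c["T"][:3,:3].T+c["T"][:3,3];P[d==0]=np.nan;return P
def ray(c,u,v,z):
    "world point at height z on pixel ray"
    r=c["T"][:3,:3]@np.array([(u-c["cx"])/c["fx"],-(v-c["cy"])/c["fy"],-1]);o=c["T"][:3,3]
    return o+r*(z-o[2])/r[2]
E
python3 - <<'E'
from h import *
t=dict(np.load("top0.npz"));s=dict(np.load("scene0.npz"))
for n,c,box in(("top",t,(255,165,430,300)),("scene",s,(290,170,470,365))):
    u0,v0,u1,v1=box;P=cloud(c)[v0:v1,u0:u1].reshape(-1,3);P=P[~np.isnan(P[:,0])]
    for lab,z,xr in(("rail",.07,None),("off",.055,None)):
        q=P[abs(P[:,2]-z)<.005]
        from scipy.cluster.hierarchy import fcluster
        q=q[(q[:,0]>.42)] if lab=="rail" else q[(q[:,0]<.44)&(abs(q[:,1]+.03)<.12)]
        print(n,lab,len(q),cv2.minAreaRect(q[:,:2].astype(np.float32)*1000),np.median(q[:,2]))
for n,c,pp in(("top",t,[(342,197,.07),(280,189,.12),(404,203,.12),(374,269,.105)]),("scene",s,[(375,238,.07),(328,192,.12),(430,266,.12),(342,296,.105)])):
    for p in pp: print(n,np.round(ray(c,*p),3))
for n,c,(u0,v0,u1,v1),k in(("top",t,(260,160,430,300),4),("scene",s,(290,170,470,365),3)):
    cv2.imwrite(f"pics/{n}1.png",cv2.resize(c["image"][v0:v1,u0:u1,::-1],None,fx=k,fy=k,interpolation=cv2.INTER_CUBIC))
E
```

```text
top rail 5538 ((569.597412109375, -32.04325866699219), (392.6576843261719, 208.536865234375), 84.351806640625) 0.06924548797709729
top off 184 ((432.07391357421875, -96.43560791015625), (106.39440155029297, 16.14546012878418), 87.94935607910156) 0.054232244055958834
scene rail 6177 ((630.926025390625, -18.291412353515625), (488.6693115234375, 304.5795593261719), 43.51023483276367) 0.07095735417710458
scene off 439 ((438.34124755859375, -91.27056884765625), (120.91290283203125, 19.45055389404297), 80.35022735595703) 0.05555312598920281
top [ 0.629 -0.023  0.07 ]
top [0.637 0.116 0.12 ]
top [ 0.61  -0.158  0.12 ]
top [ 0.464 -0.094  0.105]
scene [ 0.629 -0.023  0.07 ]
scene [0.621 0.097 0.12 ]
scene [ 0.593 -0.174  0.12 ]
scene [ 0.449 -0.111  0.105]
```

View pics/top1.png

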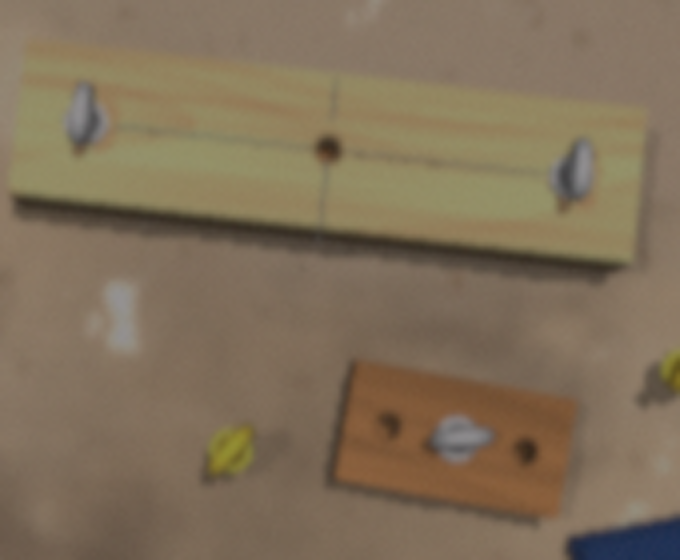

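View pics/scene1.png

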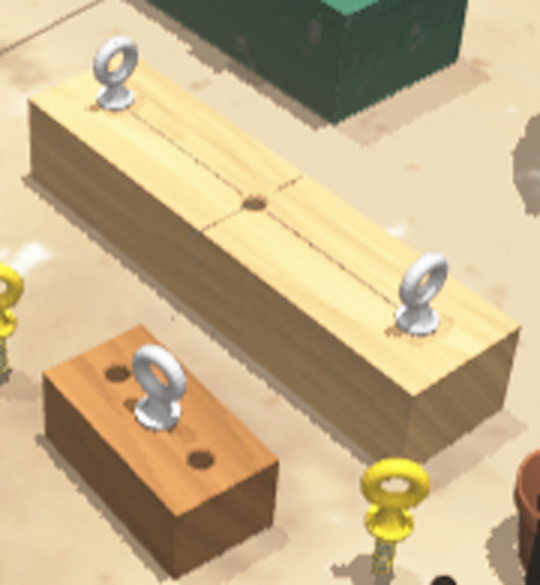

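The hole is consistent at (0.629, -0.023) in both views. Next I fit the offcut holes and the ring plane.

Run:
```python
from h import *
t=dict(np.load("top0.npz"));s=dict(np.load("scene0.npz"))
T=lambda u,v,z:ray(t,260+(u+.5)/4-.5,160+(v+.5)/4-.5,z)
S=lambda u,v,z:ray(s,290+(u+.5)/3-.5,170+(v+.5)/3-.5,z)
C=[T(*p,.07) for p in((27,42),(648,107),(632,265),(12,195))]
print("rail ctr",np.mean(C,0),[np.degrees(np.arctan2(*(a-b)[:2])) for a,b in((C[0],C[1]),(C[3],C[2]))])
print("pilot",T(328,148,.07),S(255,203,.07))
for f,h in((T,((389,424),(525,450))),(S,((118,373),(201,460)))):
    a,b=[f(*p,.055) for p in h];print("off holes",a,b,"mid",(a+b)/2,np.linalg.norm(a-b),np.degrees(np.arctan2(*(a-b)[:2])))
R=[]
for n,c,(u0,v0,u1,v1) in(("top",t,(345,245,405,292)),("scene",s,(325,275,365,320))):
    P=cloud(c)[v0:v1,u0:u1].reshape(-1,3);q=P[(P[:,2]>.072)&(P[:,2]<.13)];R.append(q)
    print(n,len(q),q.min(0),q.max(0),q.mean(0))
    m=q[:,:2].mean(0);w,V=np.linalg.eigh(np.cov(q[:,:2].T));print(np.sqrt(w)*1000,np.degrees(np.arctan2(V[0,1],V[1,1])))
    print(cv2.minAreaRect(q[:,:2].astype(np.float32)*1000))
# fitted eyes for reference
for n,c,(u0,v0,u1,v1) in(("scene",s,(315,178,342,210)),("scene",s,(418,250,445,285))):
    P=cloud(c)[v0:v1,u0:u1].reshape(-1,3);q=P[(P[:,2]>.088)&(P[:,2]<.14)];print(len(q),q.mean(0),q.max(0),cv2.minAreaRect(q[:,:2].astype(np.float32)*1000))
```

```text
rail ctr [ 0.6273974  -0.02278316  0.07      ] [np.float64(5.2706056800224355), np.float64(5.737431001847547)]
pilot [ 0.62970475 -0.02176655  0.07      ] [ 0.63001291 -0.02152767  0.07      ]
off holes [ 0.47240711 -0.05889383  0.055     ] [ 0.4584535  -0.13714159  0.055     ] mid [ 0.4654303  -0.09801771  0.055     ] 0.07948216436700087 10.111042260498978
off holes [ 0.47231316 -0.05805854  0.055     ] [ 0.45812103 -0.13725507  0.055     ] mid [ 0.46521709 -0.09765681  0.055     ] 0.0804581128678958 10.159645752677928
top 68 [ 0.45983489 -0.11541524  0.07288591] [ 0.47121194 -0.08105361  0.10907155] [ 0.46521418 -0.09666253  0.09854523]
[2.87513675 9.80772051] -5.458099380113308
((465.466552734375, -98.22577667236328), (9.592041015625, 34.509376525878906), 5.960344314575195)
scene 240 [ 0.4567818  -0.11753663  0.07254069] [ 0.46938113 -0.08260549  0.10719641] [ 0.46151797 -0.10032587  0.09150186]
[2.5102493  9.46007749] -6.748015059895685
((463.2704162597656, -99.92520141601562), (11.647684097290039, 34.987850189208984), 3.116757392883301)
165 [0.63916963 0.11484323 0.10613417] [0.6577447  0.12369808 0.1219444 ] ((640.6997680664062, 115.99336242675781), (11.796286582946777, 34.452449798583984), 81.97673797607422)
208 [ 0.61094208 -0.16316533  0.106755  ] [ 0.62800104 -0.1543817   0.12205703] ((611.9014282226562, -162.0679168701172), (12.59599781036377, 33.26143264770508), 80.87440490722656)
```

```bash
cat >> h.py <<'E'
from scipy.spatial.transform import Rotation as Ro
def st():
    o=observe();R=Ro.from_quat(o["tcp_rot"]).as_matrix()
    print("t%.1f"%o["clock"],"p",np.round(o["tool_pos"]*1000,1),"yawY %.1f"%np.degrees(np.arctan2(R[1,1],R[0,1])),"tilt",np.round(R[:2,2],4),"j",np.round(np.degrees(o["joint_pos"]),1),"F",np.round(o["force"],1),"M",np.round(o["ft_torque"],2),"op %.3f gf %.0f"%(o["opening"],o["grip_force"]))
    return o,R
def go(x,y,z,yaw):
    o,R=st();d=R.T@(np.array([x,y,z])-o["tool_pos"])*1000
    a=np.radians(yaw);Y=np.array([np.cos(a),np.sin(a),0]);Z=np.array([0,0,-1.]);G=np.stack([np.cross(Y,Z),Y,Z],1)
    w=np.degrees(Ro.from_matrix(R.T@G).as_rotvec())
    print("shift",np.round(d,1),"turn",np.round(w,2))
E
python3 -c "
from h import *
go(.465,-.098,.231,186)"
```

```text
t0.1 p [226.2 473.4 230.8] yawY 64.5 tilt [-0.0007 -0.0009] j [56.5 16.7 -8.8 64.6  0.  82. ] F [ 0.6 -0.5 -0.3] M [-0.02  0.02  0.  ] op 1.000 gf 0
shift [-4.619e+02 -4.125e+02  2.000e-01] turn [-2.0000e-02 -7.0000e-02 -1.2155e+02]
```

```bash
r='{"tx":-33,"ty":-29.5}'
python3 -m creep '[{"tx":-33,"ty":-29.5},{"tx":-33,"ty":-29.5},{"tx":-33,"ty":-29.5},{"tx":-33,"ty":-29.5},{"tx":-33,"ty":-29.5},{"tx":-33,"ty":-29.5},{"tx":-33,"ty":-29.5}]' 0.7
python3 -m creep '[{"tx":-33,"ty":-29.5},{"tx":-33,"ty":-29.5},{"tx":-33,"ty":-29.5},{"tx":-33,"ty":-29.5},{"tx":-33,"ty":-29.5},{"tx":-33,"ty":-29.5},{"tx":-33,"ty":-29.5}]'
python3 -m creep '[{"wz":-8.5},{"wz":-8.5},{"wz":-8.5},{"wz":-8.5},{"wz":-8.5},{"wz":-8.5},{"wz":-8.5}]'
python3 -c "
from h import *
go(.465,-.098,.14,186)"
```

```text
t0.1 p [226.2 473.4 230.8] yawY 64.5 tilt [-0.0007 -0.0009] j [56.5 16.7 -8.8 64.6  0.  82. ] F [ 0.6 -0.5 -0.3] M [-0.02  0.02  0.  ] op 1.000 gf 0
shift [-461.9 -412.4   91.2] turn [-2.0000e-02 -7.0000e-02 -1.2155e+02]validation failed for argument at $[0]...
validation failed for argument at $[0]...
validation failed for argument at $[0]...
```

```bash
python3 -m creep '[{"tx":-33,"ty":-29.5,"tz":0,"wx":0,"wy":0,"wz":0},{"tx":-33,"ty":-29.5,"tz":0,"wx":0,"wy":0,"wz":0}]' 0.7; python3 -m creep --help | head -20
python3 -c "
from h import *
go(.465,-.098,.14,186)"
```

```text
clock: 0.3
tool_pos: [0.2602, 0.3913, 0.2307]
tcp_rot: [0.22, 0.976, -0.0, -0.0]
force: [1.3, -1.2, 0.6]
opening: 0.709
grip_force: 0.0
t0.3 p [260.2 391.3 230.7] yawY 64.6 tilt [-0.0006 -0.0007] j [ 47.5  10.7 -16.7  62.6  -0.   72.9] F [ 1.3 -1.2  0.6] M [ 0.   -0.04 -0.05] op 0.709 gf 0
shift [-394.9 -354.    90.9] turn [-2.0000e-02 -6.0000e-02 -1.2141e+02]invalid input: not JSON, or not a number
```

```bash
python3 -m creep '[{"tx":-33,"ty":-29.5,"tz":0,"wx":0,"wy":0,"wz":0},{"tx":-33,"ty":-29.5,"tz":0,"wx":0,"wy":0,"wz":0},{"tx":-33,"ty":-29.5,"tz":0,"wx":0,"wy":0,"wz":0},{"tx":-33,"ty":-29.5,"tz":0,"wx":0,"wy":0,"wz":0},{"tx":-33,"ty":-29.5,"tz":0,"wx":0,"wy":0,"wz":0},{"tx":-33,"ty":-29.5,"tz":0,"wx":0,"wy":0,"wz":0},{"tx":-33,"ty":-29.5,"tz":0,"wx":0,"wy":0,"wz":0},{"tx":-33,"ty":-29.5,"tz":0,"wx":0,"wy":0,"wz":0}]' >/dev/null
python3 -m creep '[{"tx":-33,"ty":-29.5,"tz":0,"wx":0,"wy":0,"wz":0},{"tx":-33,"ty":-29.5,"tz":0,"wx":0,"wy":0,"wz":0},{"tx":-33,"ty":-29.5,"tz":0,"wx":0,"wy":0,"wz":0},{"tx":-33,"ty":-29.5,"tz":0,"wx":0,"wy":0,"wz":0},{"tx":0,"ty":0,"tz":10,"wx":0,"wy":0,"wz":-8.5},{"tx":0,"ty":0,"tz":10,"wx":0,"wy":0,"wz":-8.5},{"tx":0,"ty":0,"tz":10,"wx":0,"wy":0,"wz":-8.5},{"tx":0,"ty":0,"tz":10,"wx":0,"wy":0,"wz":-8.5}]' >/dev/null
python3 -m creep '[{"tx":0,"ty":0,"tz":5,"wx":0,"wy":0,"wz":-8.5},{"tx":0,"ty":0,"tz":5,"wx":0,"wy":0,"wz":-8.5},{"tx":0,"ty":0,"tz":5,"wx":0,"wy":0,"wz":-8.5},{"tx":0,"ty":0,"tz":5,"wx":0,"wy":0,"wz":-8.5},{"tx":0,"ty":0,"tz":5,"wx":0,"wy":0,"wz":-8.5},{"tx":0,"ty":0,"tz":0,"wx":0,"wy":0,"wz":-8.5},{"tx":0,"ty":0,"tz":0,"wx":0,"wy":0,"wz":-8.5},{"tx":0,"ty":0,"tz":0,"wx":0,"wy":0,"wz":-8.5}]' >/dev/null
python3 -m creep '[{"tx":0,"ty":0,"tz":0,"wx":0,"wy":0,"wz":-8.5},{"tx":0,"ty":0,"tz":0,"wx":0,"wy":0,"wz":-8.5},{"tx":0,"ty":0,"tz":0,"wx":0,"wy":0,"wz":0}]' >/dev/null
python3 -c "
from h import *
go(.465,-.098,.069,186)"
```

```text
t3.0 p [464.9 -98.1 166. ] yawY -176.4 tilt [-0.0006  0.0002] j [ -20.7   14.2  -22.5   53.3   -0.  -114.3] F [0.4 0.4 0.2] M [ 0.01 -0.01  0.02] op 0.699 gf 0
shift [-0.  -0.2 97. ] turn [ 0.03  0.01 -2.42]
```

```bash
python3 -m creep '[{"tx":0,"ty":0,"tz":15,"wx":0,"wy":0,"wz":-2.4},{"tx":0,"ty":0,"tz":20,"wx":0,"wy":0,"wz":0},{"tx":0,"ty":0,"tz":20,"wx":0,"wy":0,"wz":0},{"tx":0,"ty":0,"tz":20,"wx":0,"wy":0,"wz":0},{"tx":0,"ty":0,"tz":15,"wx":0,"wy":0,"wz":0},{"tx":0,"ty":0,"tz":7,"wx":0,"wy":0,"wz":0},{"tx":0,"ty":0,"tz":0,"wx":0,"wy":0,"wz":0}]' 0.5
python3 -c "
from h import *
st();c=camera('scene');cv2.imwrite('pics/s2.png',cv2.resize(c['image'][200:360,270:430,::-1],None,fx=3.5,fy=3.5,interpolation=cv2.INTER_CUBIC))"
```

```text
clock: 3.7
tool_pos: [0.4645, -0.0979, 0.0686]
tcp_rot: [0.741, -0.671, -0.001, 0.0]
force: [0.5, -0.0, 0.8]
opening: 0.5
grip_force: 0.0
t3.7 p [464.5 -97.9  68.6] yawY -174.3 tilt [-0.0016  0.0006] j [ -20.7   20.8  -30.3   39.    -0.  -116.4] F [ 0.5 -0.   0.8] M [0.01 0.   0.02] op 0.500 gf 0
```

View pics/s2.png

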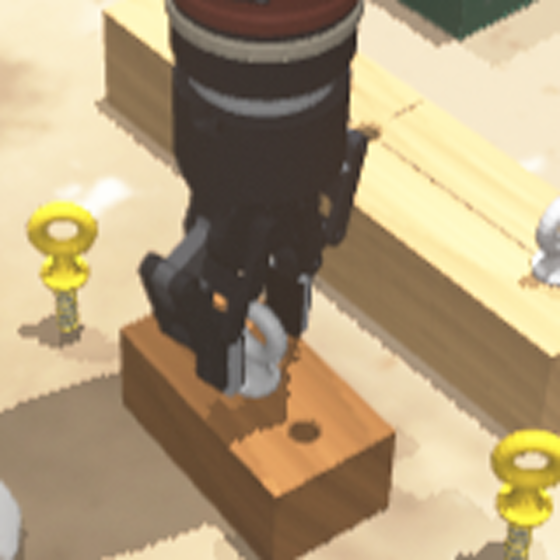

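The ring sits between the fingers, at about (262,345) in the crop. Gripping and lifting.

```bash
python3 -m creep '[{"tx":0,"ty":0,"tz":0,"wx":0,"wy":0,"wz":0},{"tx":0,"ty":0,"tz":0,"wx":0,"wy":0,"wz":0},{"tx":0,"ty":0,"tz":0,"wx":0,"wy":0,"wz":0},{"tx":0,"ty":0,"tz":0,"wx":0,"wy":0,"wz":0},{"tx":0,"ty":0,"tz":0,"wx":0,"wy":0,"wz":0},{"tx":0,"ty":0,"tz":0,"wx":0,"wy":0,"wz":0},{"tx":0,"ty":0,"tz":0,"wx":0,"wy":0,"wz":0}]' 0 110
python3 -m creep '[{"tx":0,"ty":0,"tz":-5,"wx":0,"wy":0,"wz":0},{"tx":0,"ty":0,"tz":-10,"wx":0,"wy":0,"wz":0},{"tx":0,"ty":0,"tz":-15,"wx":0,"wy":0,"wz":0},{"tx":0,"ty":0,"tz":-15,"wx":0,"wy":0,"wz":0},{"tx":0,"ty":0,"tz":-20,"wx":0,"wy":0,"wz":0},{"tx":0,"ty":0,"tz":-20,"wx":0,"wy":0,"wz":0},{"tx":0,"ty":0,"tz":-10,"wx":0,"wy":0,"wz":0},{"tx":0,"ty":0,"tz":0,"wx":0,"wy":0,"wz":0}]'
python3 -c "
from h import *
go(.629,-.022,.164,250)"
```

```text
clock: 4.45
tool_pos: [0.4657, -0.0984, 0.0702]
tcp_rot: [0.742, -0.67, 0.001, -0.0]
force: [-1.3, 0.2, 5.5]
opening: 0.098
grip_force: 107.2
clock: 5.25
tool_pos: [0.4661, -0.0985, 0.1659]
tcp_rot: [0.742, -0.67, 0.001, -0.001]
force: [0.3, 0.4, -1.9]
opening: 0.1
grip_force: 107.2
t5.2 p [466.1 -98.5 165.9] yawY -174.1 tilt [ 0.0028 -0.0011] j [ -20.7   14.2  -22.6   53.1   -0.  -116.6] F [ 0.3  0.4 -1.9] M [-0.03 -0.05  0.01] op 0.100 gf 107
shift [ -59.5 -169.8    2.3] turn [ -0.09  -0.15 -64.14]
```

```bash
python3 -m creep '[{"tx":-14,"ty":-42,"tz":0,"wx":0,"wy":0,"wz":0},{"tx":-15,"ty":-42,"tz":0,"wx":0,"wy":0,"wz":0},{"tx":-15,"ty":-43,"tz":0,"wx":0,"wy":0,"wz":0},{"tx":-15.5,"ty":-43,"tz":0,"wx":0,"wy":0,"wz":0},{"tx":0,"ty":0,"tz":0,"wx":0,"wy":0,"wz":-8},{"tx":0,"ty":0,"tz":0,"wx":0,"wy":0,"wz":-8},{"tx":0,"ty":0,"tz":0,"wx":0,"wy":0,"wz":-8},{"tx":0,"ty":0,"tz":0,"wx":0,"wy":0,"wz":-8}]' >/dev/null
python3 -m creep '[{"tx":0,"ty":0,"tz":0,"wx":0,"wy":0,"wz":-8},{"tx":0,"ty":0,"tz":0,"wx":0,"wy":0,"wz":-8},{"tx":0,"ty":0,"tz":0,"wx":0,"wy":0,"wz":-8},{"tx":0,"ty":0,"tz":0,"wx":0,"wy":0,"wz":0},{"tx":0,"ty":0,"tz":0,"wx":0,"wy":0,"wz":0}]' 
python3 -c "
from h import *
go(.629,-.022,.164,250);c=camera('scene');np.savez('s3.npz',**c);print(ray(c,375,238,.07));cv2.imwrite('pics/s3.png',cv2.resize(c['image'][180:270,310:440,::-1],None,fx=6,fy=6,interpolation=cv2.INTER_CUBIC))"
```

```text
clock: 6.55
tool_pos: [0.6278, -0.0216, 0.1635]
tcp_rot: [0.969, -0.245, -0.001, 0.0]
force: [0.0, 0.7, -1.1]
opening: 0.098
grip_force: 107.6
t6.5 p [627.8 -21.6 163.5] yawY -118.4 tilt [-0.0012  0.0002] j [  -8.6   30.3    1.8   61.6   -0.  -160.3] F [ 0.   0.7 -1.1] M [ 0.02 -0.   -0.03] op 0.098 gf 108
shift [ 1.3 -0.2 -0.5] turn [ 0.02  0.07 -8.38]
[ 0.62897925 -0.0233029   0.07      ]
```

View pics/s3.png

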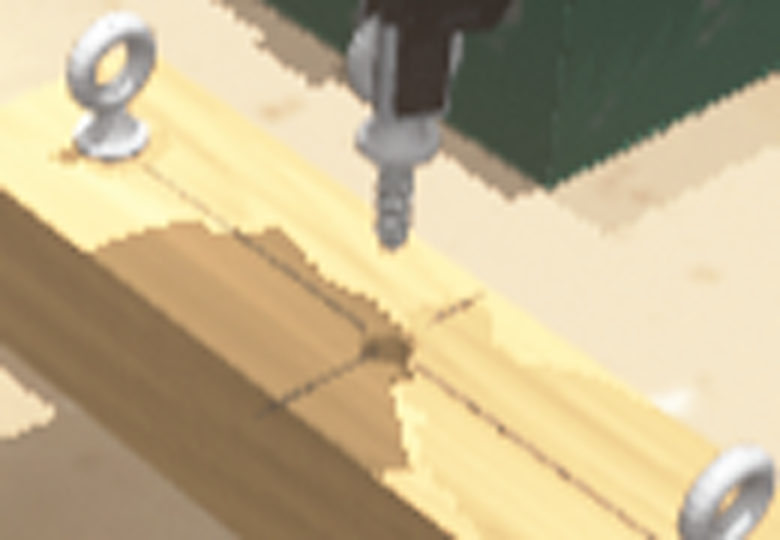

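```bash
python3 -c "
from h import *
c=dict(np.load('s3.npz'));f=lambda u,v:(310+(u+.5)/6-.5,180+(v+.5)/6-.5)
h=ray(c,*f(388,349),.07);print('hole',h)
for v in(238,242,246): print('tip',ray(c,*f(393,v),.1083))
for v in(200,215,230):
    print(v,ray(c,*f(394,v),.1083+(242-v)/100*.0), cloud(c)[round(f(394,v)[1]),round(f(394,v)[0])])
R=c['T'][:3,:3];print(R[:,0])
P=cloud(c);u0,v0=f(350,150);u1,v1=f(435,245);Q=P[int(v0):int(v1),int(u0):int(u1)].reshape(-1,3)
Q=Q[(Q[:,0]<.66)&(Q[:,2]>.1)];print(len(Q),[ (round(z,3),np.round(Q[abs(Q[:,2]-z)<.004].mean(0),4)) for z in(.112,.12,.128,.136)])
"
```

```text
hole [ 0.62851683 -0.02180839  0.07      ]
tip [ 0.63395096 -0.01613524  0.1083    ]
tip [ 0.63243191 -0.01749592  0.1083    ]
tip [ 0.63091743 -0.0188525   0.1083    ]
200 [ 0.648839   -0.00322198  0.1083    ] [ 0.62368367 -0.02330738  0.13213987]
215 [ 0.64299937 -0.00845038  0.1083    ] [ 0.6219167  -0.0250936   0.12947735]
230 [ 0.6372259  -0.01361955  0.1083    ] [ 0.625484   -0.02266946  0.1193571 ]
[ 0.72024429 -0.69369855 -0.00552101]
119 [(0.112, array([nan, nan, nan])), (0.12, array([ 0.6241, -0.0224,  0.1205])), (0.128, array([ 0.624 , -0.0236,  0.1281])), (0.136, array([ 0.6241, -0.0235,  0.1369]))]<string>:10: RuntimeWarning: Mean of empty slice.
  ret = um.true_divide(
```

```bash
python3 -m creep '[{"tx":1.3,"ty":-0.2,"tz":0,"wx":0,"wy":0,"wz":-5.5},{"tx":0,"ty":0,"tz":10,"wx":0,"wy":0,"wz":-5.5},{"tx":0,"ty":0,"tz":12,"wx":0,"wy":0,"wz":0},{"tx":0,"ty":0,"tz":10,"wx":0,"wy":0,"wz":0},{"tx":0,"ty":0,"tz":5,"wx":0,"wy":0,"wz":0},{"tx":0,"ty":0,"tz":4,"wx":0,"wy":0,"wz":0},{"tx":0,"ty":0,"tz":2,"wx":0,"wy":0,"wz":0},{"tx":0,"ty":0,"tz":0,"wx":0,"wy":0,"wz":0}]' 
python3 -c "
from h import *
go(.629,-.022,.092,250)"
```

```text
clock: 7.4
tool_pos: [0.6294, -0.0221, 0.1212]
tcp_rot: [0.989, -0.149, -0.0, 0.0]
force: [0.2, 1.0, -1.1]
opening: 0.096
grip_force: 107.7
t7.4 p [629.4 -22.1 121.2] yawY -107.2 tilt [-0.0001  0.    ] j [  -8.7   32.2   -1.5   56.2   -0.  -171.5] F [ 0.2  1.  -1.1] M [-0.03 -0.02 -0.  ] op 0.096 gf 108
shift [-0.4  0.1 29.2] turn [0.   0.   2.82]
```

```bash
python3 -m creep '[{"tx":0,"ty":0,"tz":3,"wx":0,"wy":0,"wz":0},{"tx":0,"ty":0,"tz":3,"wx":0,"wy":0,"wz":0},{"tx":0,"ty":0,"tz":3,"wx":0,"wy":0,"wz":0},{"tx":0,"ty":0,"tz":3,"wx":0,"wy":0,"wz":0},{"tx":0,"ty":0,"tz":0,"wx":0,"wy":0,"wz":0}]' | grep -E 'pos|force'
python3 -m creep '[{"tx":0,"ty":0,"tz":3,"wx":0,"wy":0,"wz":0},{"tx":0,"ty":0,"tz":3,"wx":0,"wy":0,"wz":0},{"tx":0,"ty":0,"tz":3,"wx":0,"wy":0,"wz":0},{"tx":0,"ty":0,"tz":3,"wx":0,"wy":0,"wz":0},{"tx":0,"ty":0,"tz":0,"wx":0,"wy":0,"wz":0}]'
python3 -c "
from h import *
go(.629,-.022,.092,250)"
```

```text
tool_pos: [0.629, -0.022, 0.1087]
force: [-0.0, 0.2, -0.4]
grip_force: 107.7
clock: 8.4
tool_pos: [0.6291, -0.022, 0.0967]
tcp_rot: [0.989, -0.149, -0.0, 0.0]
force: [-0.1, -0.1, -0.0]
opening: 0.101
grip_force: 107.7
t8.4 p [629.1 -22.   96.7] yawY -107.1 tilt [-0.0008  0.0001] j [  -8.7   33.5   -3.3   53.2   -0.  -171.5] F [-0.1 -0.1 -0. ] M [-0.01  0.03 -0.02] op 0.101 gf 108
shift [-0.1  0.   4.7] turn [0.01 0.05 2.86]
```

No lateral force. Now I feel for thread contact in 1 mm steps.

```bash
python3 -m creep '[{"tx":0,"ty":0,"tz":2,"wx":0,"wy":0,"wz":0},{"tx":0,"ty":0,"tz":2,"wx":0,"wy":0,"wz":0},{"tx":0,"ty":0,"tz":1,"wx":0,"wy":0,"wz":0},{"tx":0,"ty":0,"tz":0,"wx":0,"wy":0,"wz":0}]' | grep -E 'pos|force'
python3 -m creep '[{"tx":0,"ty":0,"tz":1,"wx":0,"wy":0,"wz":0},{"tx":0,"ty":0,"tz":0,"wx":0,"wy":0,"wz":0}]'| grep -E 'pos|force'
python3 -m creep '[{"tx":0,"ty":0,"tz":1,"wx":0,"wy":0,"wz":0},{"tx":0,"ty":0,"tz":0,"wx":0,"wy":0,"wz":0}]'| grep -E 'pos|force'
```

```text
tool_pos: [0.6293, -0.022, 0.0921]
force: [0.1, -0.5, -0.7]
grip_force: 107.7
tool_pos: [0.6294, -0.022, 0.0913]
force: [0.2, 0.3, -1.3]
grip_force: 107.7
tool_pos: [0.6295, -0.0221, 0.0904]
force: [0.6, 0.2, 0.4]
grip_force: 107.7
```

```bash
python3 -m creep '[{"tx":0,"ty":0,"tz":0.7,"wx":0,"wy":0,"wz":0},{"tx":0,"ty":0,"tz":0,"wx":0,"wy":0,"wz":0}]'| grep -E 'pos|force'
python3 -m creep '[{"tx":0,"ty":0,"tz":0.7,"wx":0,"wy":0,"wz":0},{"tx":0,"ty":0,"tz":0,"wx":0,"wy":0,"wz":0}]'| grep -E 'pos|force'
```

```text
tool_pos: [0.6297, -0.0221, 0.09]
force: [-0.3, 0.4, 4.7]
grip_force: 108.1
tool_pos: [0.6298, -0.0221, 0.0898]
force: [-1.5, 0.5, 8.2]
grip_force: 108.8
```

```bash
python3 -m creep '[{"tx":0,"ty":0,"tz":1,"wx":0,"wy":0,"wz":0},{"tx":0,"ty":0,"tz":0,"wx":0,"wy":0,"wz":0}]'| grep -E 'pos|force'
python3 -m creep '[{"tx":0,"ty":0,"tz":0.9,"wx":0,"wy":0,"wz":0},{"tx":0,"ty":0,"tz":0,"wx":0,"wy":0,"wz":0}]'| grep -E 'pos|force'
python3 -m creep '[{"tx":0,"ty":0,"tz":0.15,"wx":0,"wy":0,"wz":8.5},{"tx":0,"ty":0,"tz":0.15,"wx":0,"wy":0,"wz":8.5},{"tx":0,"ty":0,"tz":0.15,"wx":0,"wy":0,"wz":8.5},{"tx":0,"ty":0,"tz":0,"wx":0,"wy":0,"wz":0}]'
python3 -c "
from h import *
st()"
```

```text
tool_pos: [0.6299, -0.0221, 0.0894]
force: [-3.7, 1.0, 14.7]
grip_force: 109.8
tool_pos: [0.63, -0.0221, 0.0892]
force: [-5.1, 0.2, 20.4]
grip_force: 110.6
clock: 10.4
tool_pos: [0.6301, -0.0223, 0.0888]
tcp_rot: [0.931, -0.366, 0.001, -0.0]
force: [-4.3, 0.3, 19.1]
opening: 0.097
grip_force: 110.5
t10.4 p [630.1 -22.3  88.8] yawY -132.9 tilt [ 0.0023 -0.0007] j [  -8.7   33.8   -4.    52.    -0.  -145.7] F [-4.3  0.3 19.1] M [ 0.07  1.33 -0.01] op 0.097 gf 111
```

```bash
python3 -m creep '[{"tx":-0.4,"ty":0.4,"tz":0.15,"wx":0,"wy":0,"wz":8.5},{"tx":0,"ty":0,"tz":0.15,"wx":0,"wy":0,"wz":8.5},{"tx":0,"ty":0,"tz":0.15,"wx":0,"wy":0,"wz":8.5},{"tx":0,"ty":0,"tz":0.15,"wx":0,"wy":0,"wz":8.5},{"tx":0,"ty":0,"tz":0.15,"wx":0,"wy":0,"wz":8.5},{"tx":0,"ty":0,"tz":0.15,"wx":0,"wy":0,"wz":8.5}]'
python3 -c "
from h import *
st()"
```

```text
clock: 11.0
tool_pos: [0.6299, -0.0225, 0.088]
tcp_rot: [-0.682, 0.731, -0.001, 0.001]
force: [-3.7, -0.9, 20.1]
opening: 0.096
grip_force: 110.5
t11.0 p [629.9 -22.5  88. ] yawY 176.0 tilt [ 0.0029 -0.0012] j [ -8.7  33.8  -4.1  51.9  -0.  -94.7] F [-3.7 -0.9 20.1] M [-0.23  1.24  0.02] op 0.096 gf 110
```

```bash
python3 -m creep '[{"tx":0,"ty":0.3,"tz":0.15,"wx":0,"wy":0,"wz":8.5},{"tx":0,"ty":0,"tz":0.15,"wx":0,"wy":0,"wz":8.5},{"tx":0,"ty":0,"tz":0.15,"wx":0,"wy":0,"wz":8.5},{"tx":0,"ty":0,"tz":0.15,"wx":0,"wy":0,"wz":8.5},{"tx":0,"ty":0,"tz":0.15,"wx":0,"wy":0,"wz":8.5},{"tx":0,"ty":0,"tz":0.15,"wx":0,"wy":0,"wz":8.5},{"tx":0,"ty":0,"tz":0.15,"wx":0,"wy":0,"wz":8.5},{"tx":0,"ty":0,"tz":0.15,"wx":0,"wy":0,"wz":8.5}]'|grep -E "pos|force"
python3 -c "
from h import *
st()"
```

```text
tool_pos: [0.6294, -0.0228, 0.0868]
force: [-4.9, -0.9, 20.5]
grip_force: 110.6
t11.8 p [629.4 -22.8  86.8] yawY 108.0 tilt [ 0.0026 -0.0017] j [ -8.7  33.9  -4.3  51.7  -0.1 -26.7] F [-4.9 -0.9 20.5] M [-0.54  1.33  0.1 ] op 0.101 gf 111
```

```bash
python3 -m creep '[{"tx":0,"ty":0,"tz":0.14,"wx":0,"wy":0,"wz":8.5},{"tx":0,"ty":0,"tz":0.14,"wx":0,"wy":0,"wz":8.5},{"tx":0,"ty":0,"tz":0.14,"wx":0,"wy":0,"wz":8.5},{"tx":0,"ty":0,"tz":0.14,"wx":0,"wy":0,"wz":8.5},{"tx":0,"ty":0,"tz":0.14,"wx":0,"wy":0,"wz":8.5},{"tx":0,"ty":0,"tz":0.14,"wx":0,"wy":0,"wz":8.5},{"tx":0,"ty":0,"tz":0.14,"wx":0,"wy":0,"wz":8.5},{"tx":0,"ty":0,"tz":0.14,"wx":0,"wy":0,"wz":8.5}]'|grep -E "pos|force"
python3 -m creep '[{"tx":0,"ty":0,"tz":0.14,"wx":0,"wy":0,"wz":8.5},{"tx":0,"ty":0,"tz":0.14,"wx":0,"wy":0,"wz":8.5},{"tx":0,"ty":0,"tz":0.14,"wx":0,"wy":0,"wz":8.5},{"tx":0,"ty":0,"tz":0.14,"wx":0,"wy":0,"wz":8.5},{"tx":0,"ty":0,"tz":0.14,"wx":0,"wy":0,"wz":8.5},{"tx":0,"ty":0,"tz":0.14,"wx":0,"wy":0,"wz":8.5}]'|grep -E "pos|force"
python3 -c "
from h import *
st()"
```

```text
tool_pos: [0.629, -0.0228, 0.0856]
force: [-5.5, -1.0, 22.0]
grip_force: 110.6
tool_pos: [0.6292, -0.0225, 0.0851]
force: [-6.4, -0.6, 26.3]
grip_force: 111.1
t13.2 p [629.2 -22.5  85.1] yawY -11.0 tilt [ 0.0023 -0.0011] j [-8.7 34.  -4.4 51.5 -0.  92.3] F [-6.4 -0.6 26.3] M [-0.04  1.9   0.13] op 0.099 gf 111
```

```bash
python3 -m creep '[{"tx":0,"ty":0,"tz":0,"wx":0,"wy":0,"wz":8.5},{"tx":0,"ty":0,"tz":0,"wx":0,"wy":0,"wz":8.5},{"tx":0,"ty":0,"tz":0,"wx":0,"wy":0,"wz":8.5},{"tx":0,"ty":0,"tz":0,"wx":0,"wy":0,"wz":8.5}]'|grep -E "pos|force"
python3 -m creep '[{"tx":0,"ty":0,"tz":0,"wx":0,"wy":0,"wz":8.5},{"tx":0,"ty":0,"tz":0,"wx":0,"wy":0,"wz":8.5},{"tx":0,"ty":0,"tz":0,"wx":0,"wy":0,"wz":8.5}]'|grep -E "pos|force"
python3 -c "
from h import *
go(.629,-.0225,.085,-95.7)"
```

```text
tool_pos: [0.6295, -0.0223, 0.0851]
force: [-5.8, 0.5, 22.9]
grip_force: 111.2
tool_pos: [0.6296, -0.0224, 0.0852]
force: [-4.7, -0.1, 23.4]
grip_force: 111.1
t13.9 p [629.6 -22.4  85.2] yawY -70.5 tilt [ 0.0031 -0.0009] j [ -8.7  34.   -4.4  51.5  -0.  151.8] F [-4.7 -0.1 23.4] M [0.06 1.43 0.11] op 0.100 gf 111
shift [-0.6 -0.1  0.2] turn [ 0.07 -0.17 25.21]
```

```bash
python3 -m creep '[{"tx":0,"ty":0,"tz":0,"wx":0,"wy":0,"wz":8.5},{"tx":0,"ty":0,"tz":0,"wx":0,"wy":0,"wz":8.5},{"tx":0,"ty":0,"tz":0,"wx":0,"wy":0,"wz":8.2},{"tx":0,"ty":0,"tz":0,"wx":0,"wy":0,"wz":0},{"tx":0,"ty":0,"tz":-1.2,"wx":0,"wy":0,"wz":0},{"tx":0,"ty":0,"tz":-1.2,"wx":0,"wy":0,"wz":0},{"tx":0,"ty":0,"tz":0,"wx":0,"wy":0,"wz":0}]'|grep -E "pos|force"
python3 -c "
from h import *
go(.629,-.0225,.085,-95.7);c=camera('scene');cv2.imwrite('pics/s4.png',cv2.resize(c['image'][170:290,300:450,::-1],None,fx=5,fy=5,interpolation=cv2.INTER_CUBIC))"
```

```text
tool_pos: [0.6291, -0.0223, 0.0855]
force: [0.5, -1.3, 6.5]
grip_force: 108.4
t14.6 p [629.1 -22.3  85.5] yawY -95.4 tilt [ 0.0012 -0.0006] j [ -8.7  34.   -4.3  51.7  -0.  176.7] F [ 0.5 -1.3  6.5] M [-0.26  0.02  0.01] op 0.099 gf 108
shift [-0.1  0.2  0.5] turn [ 0.03 -0.07  0.35]
```

View pics/s4.png

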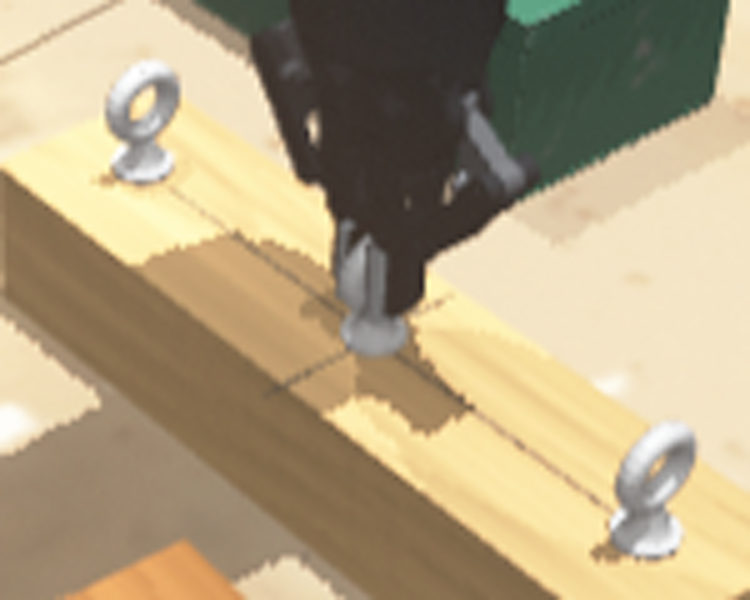

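The collar, at (374,333) in the crop, sits on the timber like its neighbours. Releasing and backing off.

```bash
python3 -m creep '[{"tx":0,"ty":0,"tz":0,"wx":0,"wy":0,"wz":0},{"tx":0,"ty":0,"tz":0,"wx":0,"wy":0,"wz":0},{"tx":0,"ty":0,"tz":0,"wx":0,"wy":0,"wz":0},{"tx":0,"ty":0,"tz":0,"wx":0,"wy":0,"wz":0},{"tx":0,"ty":0,"tz":0,"wx":0,"wy":0,"wz":0}]' 0.5 20
python3 -m creep '[{"tx":0,"ty":0,"tz":-5,"wx":0,"wy":0,"wz":0},{"tx":0,"ty":0,"tz":-15,"wx":0,"wy":0,"wz":0},{"tx":0,"ty":0,"tz":-25,"wx":0,"wy":0,"wz":0},{"tx":0,"ty":0,"tz":-25,"wx":0,"wy":0,"wz":0},{"tx":0,"ty":0,"tz":-25,"wx":0,"wy":0,"wz":0},{"tx":0,"ty":0,"tz":-25,"wx":0,"wy":0,"wz":0},{"tx":0,"ty":0,"tz":-25,"wx":0,"wy":0,"wz":0},{"tx":0,"ty":0,"tz":0,"wx":0,"wy":0,"wz":0}]'
python3 - <<'E'
from h import *
c=camera('scene');cv2.imwrite('pics/s5.png',cv2.resize(c['image'][170:290,300:450,::-1],None,fx=5,fy=5,interpolation=cv2.INTER_CUBIC))
P=cloud(c)
for n,(u0,v0,u1,v1) in(("far",(315,178,342,210)),("mid",(360,208,390,246)),("near",(418,250,445,285))):
    q=P[v0:v1,u0:u1].reshape(-1,3);q=q[(q[:,2]>.085)&(q[:,2]<.14)&(q[:,0]<.68)];print(n,len(q),q.mean(0),q.max(0),cv2.minAreaRect(q[:,:2].astype(np.float32)*1000))
E
```

```text
clock: 15.15
tool_pos: [0.6284, -0.022, 0.0847]
tcp_rot: [0.999, -0.047, -0.0, -0.0]
force: [-0.5, -0.5, -0.1]
opening: 0.497
grip_force: 0.0
clock: 15.95
tool_pos: [0.6303, -0.0223, 0.234]
tcp_rot: [0.999, -0.047, 0.003, 0.0]
force: [-0.0, -0.3, -0.5]
opening: 0.502
grip_force: 0.0
far 171 [0.63922384 0.11480684 0.10529026] [0.6588774  0.12274469 0.12195307] ((640.5977172851562, 116.09371948242188), (13.00573444366455, 36.6236572265625), 88.46517181396484)
mid 198 [ 0.6228042  -0.0248705   0.10612187] [ 0.64262117 -0.01569257  0.12244769] ((624.4813842773438, -23.38409423828125), (12.902278900146484, 36.56785202026367), 84.34368896484375)
near 214 [ 0.61107193 -0.16319759  0.10612089] [ 0.62737873 -0.15531285  0.12189396] ((612.01708984375, -161.44400024414062), (11.344972610473633, 31.64643669128418), 84.99531555175781)
```

View pics/s5.png

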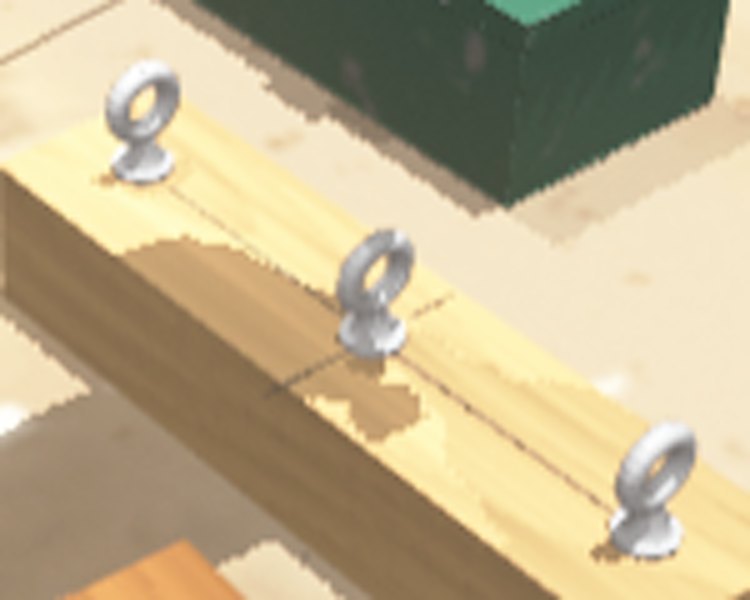

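The middle eye, ring at (376,275) and collar at (372,333) in the crop, stands seated. Its height and facing match the fitted eyes at (143,105) and (655,470).

```bash
python3 -c "
from station import close_job
print(close_job())"
```

```text
the job is handed in; nothing more can be done
None
```

The eye screw is screwed into the middle pilot hole with its collar down on the timber and its eye facing along the rail like the other two; the job was handed in at about 16 s, pressing with roughly 26 N at most by the readings, though no verdict was returned.

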